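Find the worn patty mould and push its tag down

ROBOT

A 6-joint arm with a two-finger parallel gripper is mounted at the origin on the work surface. World frame = base frame: x ahead of the robot, y to its left, z up, the work surface at z = 0. Lengths are in m, angles in degrees, forces in N, time in s.
With the tool pointing down it reaches from about 0.275 to 0.875 m from the base axis. Payload 12.5 kg.
Tool frame: the origin (TCP) lies at the very end of the fingers, on their centre line; the grasp point (between the pads) lies manip.grip_depth behind it (manip.grip_depth is the distance from the TCP to the grasp point, in m); z points along the fingers, x is the direction in which the jaws open and shut, and the axes are right-handed (so a half turn about z gives the same grasp; the last joint's range is limited). The gripper opens to 85 mm and grips with 20 to 120 N. Pads are 22 mm wide; open, the fingers measure 114 mm over their backs; the gripper's body (76 mm by 85 mm) begins 54 mm behind the grasp point. The pads swing forward as they close: fully open they stand 13 mm farther back than shut.
Start: joints at [-72.17, 20.094, 94.641, -0, 65.266, -4.847], TCP at [0.212, -0.507, 0.231] pointing down, gripper open.
Joint ranges: [-157.81, 157.81], [-45, 120.19], [0.68, 151.7], [-89.99, 269.99], [4.06, 180], [-164.3, 164.3]. Speed limits (degrees/s): [127.2, 127.2, 159.86, 180, 180, 180].

INTERFACE

Orientations are given as [roll, pitch, yaw] about the fixed x, y, z axes, in that order (R = Rz(yaw) Ry(pitch) Rx(roll)).
In Python, from workcell import manip gives the robot as it stands.
- The arm moves only by the tool arm_command, never from a script. Its argument "targets" is a list of rows, each an object of numbers: "tx", "ty", "tz": the shift along the tool's x, y, z in units of 25 mm (1.0 is 25 mm); "rx", "ry", "rz": the turn, a rotation vector about the tool's x, y, z in units of 5 degrees (1.0 is 5 degrees). In form: [{"tx": .., "ty": .., "tz": .., "rx": .., "ry": .., "rz": ..}, ...]. A call has 1 to 20 rows; each row shifts and turns the commanded pose from where the row before left it, along the tool's axes as they then stand; what a row does not reach is not made up. A row lasts 1/12 s, in which the tool goes at most 41.7 mm and 7.16 degrees, less where a joint would pass 70% of its speed; a pose out of reach is approached as far as the arm can. A call is refused whole if a number of a shift passes 1 or a number of a turn 1, either way. A call with a gripper value outside its range is refused whole. "jaw" is the gripper command: -1 is shut, 1 is fully open, values between are in proportion, set as the call begins (left out, the last holds). The fingers move at their own pace and stop on an object; "squeeze" is the grip in N (left out, the last holds). Time passes only in rows, so rows that do not move let the fingers close. It gives the time, the measured TCP pose, the force and the opening at its end, in the units of the state.
- manip.get_obs(): the state, without advancing time (a new reading comes with each control period).
- manip.get_image(name): name is "side" or "top" or "wrist"; returns the picture (400x640x3 uint8, red, green, blue); there is no depth.
- manip.camera_model(name): a dict with "K" (3x3 intrinsics, pixels), "R" (3x3) and "t" (3): a world point X has camera coordinates R X + t. Camera axes: x right, y down, z forward; pixel columns grow to the right and rows downward; lengths in m; the calibration is good to about 2 mm. A picture is of the moment at which its call begins: read the wrist's pose just before it. camera_model takes no time and is no camera call; for the wrist camera it gives the pose at the moment of the call.
- manip.sign_off(): hands the job in, once; it reports no verdict.
Trained networks look in the newest picture that a camera, given by its name, has taken for a name from the list of things; names that differ only in an ending like _2 or _b are one class to them, and where a whole thing is asked for, a point or a joint stands for the part that bears it (a point fixed in the world has none). Each returns a list of dicts, best first, with "conf" (0 to 1); they miss things now and then, are a little off and sometimes report something else, mostly with a low value. They report only what shows in the picture. A call takes as long as a camera call.
- manip.masks_of(name, camera): "region" (400x640 bool, what is visible of it) and "box" ([centre column, centre row, width, height] in pixels, round what is visible of it).
The state is a dict: "time": time; "joint_positions": joint angles; "qvel": joint speeds; "joint_torque": joint torques, N m; "eef_pos": TCP position; "orientation": TCP orientation; "contact_force": force on the tool from outside, world axes, zero at the start; "wrist_torque": the same for the moment, N m; "finger_gap": opening from 0.0 (shut) to 1.0 (fully open).
Only numpy, scipy, OpenCV 4.12 (cv2) and the standard library are available. Lean on these libraries where they do the work, as an engineer would, in place of code of your own. Each camera call takes 0.05 s, during which the arm holds its last target.

TASK

Test the springs of the three patty moulds with a fingertip: press each round metal pad down by about a centimetre and let it up again, going along the row from the robot's left to its right. Then push the red tag of the mould with the softest spring all the way down, leaving the other two tags up. Only touch: the moulds and everything else on the counter must stay standing where they are, nothing is to be gripped, lifted or shifted.

Things in the scene. Friction and masses are not known exactly. Their poses are not given: they have to be found in the camera images.
- mould_a: Patty mould, a loose unit of about 1 kg: a white base 150 mm (its x) by 80 mm (its y) by 24 mm high, origin at the centre of its underside on the counter, z up. 30 mm from the origin towards its -x a round grey metal pad stands on a coil spring; 45 mm from the origin towards its +x a red tag stands in a grey bracket. The three moulds look the same and stand in a row across the counter, in any order: one at the robot's left, one in the middle, one at the right.
- pad_a_top (a point): Centre of the top face of the sprung pad of mould_a: a flat metal disc 64 mm in diameter, 12 mm thick, its top 62 mm above the counter at rest. The point moves with the pad.
- pad_a (a joint): How far the pad of mould_a is pressed, in m: 0 at rest (up), 0.022 fully down; it springs back. Every pad begins to yield at about 2 N; pressed 12 mm, a sound spring pushes back with 7 N or more, the worn (softest) one with about 4 N or less.
- tag_a_top (a point): Centre of the top face of the red tag of mould_a: a flat cap 24 mm (mould's x) by 36 mm (mould's y), 10 mm thick, on a stem; its top is 85 mm above the counter when up, 67 mm when fully down. The point moves with the tag.
- tag_a (a joint): How far the tag of mould_a is pushed down, in m: 0 to 0.001 at the start (up), 0.018 fully down. It slides down under about 3 N and stays where it is left.
- mould_b: Patty mould, a loose unit of about 1 kg: a white base 150 mm (its x) by 80 mm (its y) by 24 mm high, origin at the centre of its underside on the counter, z up. 30 mm from the origin towards its -x a round grey metal pad stands on a coil spring; 45 mm from the origin towards its +x a red tag stands in a grey bracket. The three moulds look the same and stand in a row across the counter, in any order: one at the robot's left, one in the middle, one at the right.
- pad_b_top (a point): Centre of the top face of the sprung pad of mould_b: a flat metal disc 64 mm in diameter, 12 mm thick, its top 62 mm above the counter at rest. The point moves with the pad.
- pad_b (a joint): How far the pad of mould_b is pressed, in m: 0 at rest (up), 0.022 fully down; it springs back. Every pad begins to yield at about 2 N; pressed 12 mm, a sound spring pushes back with 7 N or more, the worn (softest) one with about 4 N or less.
- tag_b_top (a point): Centre of the top face of the red tag of mould_b: a flat cap 24 mm (mould's x) by 36 mm (mould's y), 10 mm thick, on a stem; its top is 85 mm above the counter when up, 67 mm when fully down. The point moves with the tag.
- tag_b (a joint): How far the tag of mould_b is pushed down, in m: 0 to 0.001 at the start (up), 0.018 fully down. It slides down under about 3 N and stays where it is left.
- mould_c: Patty mould, a loose unit of about 1 kg: a white base 150 mm (its x) by 80 mm (its y) by 24 mm high, origin at the centre of its underside on the counter, z up. 30 mm from the origin towards its -x a round grey metal pad stands on a coil spring; 45 mm from the origin towards its +x a red tag stands in a grey bracket. The three moulds look the same and stand in a row across the counter, in any order: one at the robot's left, one in the middle, one at the right.
- pad_c_top (a point): Centre of the top face of the sprung pad of mould_c: a flat metal disc 64 mm in diameter, 12 mm thick, its top 62 mm above the counter at rest. The point moves with the pad.
- pad_c (a joint): How far the pad of mould_c is pressed, in m: 0 at rest (up), 0.022 fully down; it springs back. Every pad begins to yield at about 2 N; pressed 12 mm, a sound spring pushes back with 7 N or more, the worn (softest) one with about 4 N or less.
- tag_c_top (a point): Centre of the top face of the red tag of mould_c: a flat cap 24 mm (mould's x) by 36 mm (mould's y), 10 mm thick, on a stem; its top is 85 mm above the counter when up, 67 mm when fully down. The point moves with the tag.
- tag_c (a joint): How far the tag of mould_c is pushed down, in m: 0 to 0.001 at the start (up), 0.018 fully down. It slides down under about 3 N and stays where it is left.
- shaker_l: Bystander, loose: clear glass spice shaker with a steel cap, 38 mm diameter, 60 mm high; origin at the middle of its underside.
- shaker_r: Bystander, loose: amber glass spice shaker with a black cap, 38 mm diameter, 60 mm high; origin at the middle of its underside.
- cutter: Bystander, loose: round steel pastry cutter ring, 70 mm diameter, 30 mm high; origin at the middle of its underside.
- ramekin: Bystander, loose: small white ceramic bowl, 72 mm diameter, 40 mm high; origin at the middle of its underside.
- brush: Bystander, loose: pastry brush lying flat, 170 mm long; origin at the middle of its underside.
- mug: Bystander, loose: blue mug with a handle, 76 mm diameter, 85 mm high; origin at the middle of its underside.

How it is judged:
By the outcome, as a careful person would: the job done as asked, in the order asked, and still so for the second after the job is handed in, with the robot touching nothing.
It also fails if it takes over 58 s, if anything falls off the work surface, if the arm or the gripper's body presses on something with over 40 N, if the wrist force passes 120 N, or if a joint passes its speed limit or range.

## Working session

There is one attempt and no reset: what is moved stays moved. The work goes in short steps, Python scripts to look and compute and a tool call to move; the robot and the scene stay as the last step left them, time stands still between calls to the robot, and variables do not carry over. Pictures are saved under pics/ and viewed, and the job is handed in when it is done.

Besides the shell and the picture viewer there is one more tool, called after "Request:" by a JSON object that holds its "op" and its "data", one argument or row to a line. arm_command: Moves the arm, as the interface text tells. Its arguments: {"type":"object","properties":{"targets":{"type":"array"},"jaw":{"type":"number"},"squeeze":{"type":"number"}},"required":["targets"]}

```bash
mkdir -p pics; python3 - <<'E'
from workcell import manip
import cv2,numpy as np
print(manip.get_obs())
for n in("top","side"):
    im=manip.get_image(n); cv2.imwrite(f"pics/{n}0.png",im[:,:,::-1])
    c=manip.camera_model(n);print(n,c)
    for o in("pad_a_top","tag_a_top","mould_a"):
        for m in manip.masks_of(o,n): print(n,o,round(m["conf"],2),np.round(m["box"],1))
E
```

```text
{'time': 0.0, 'joint_positions': array([-7.21691431e+01,  2.01261818e+01,  9.46760340e+01, -1.74694976e-03,
        6.52656021e+01, -4.84810751e+00]), 'qvel': array([-0.0694712 , -0.01644279,  0.12103161,  0.05426365, -0.03842356,
        0.01368729]), 'joint_torque': array([-1.18409902e-03, -5.06101477e+01, -2.91404253e+01, -1.35369496e-04,
        4.62126322e-03,  1.13999327e-06]), 'eef_pos': array([ 0.21197125, -0.50715999,  0.23074687]), 'orientation': array([-1.79995849e+02,  6.77092447e-02, -6.73203013e+01]), 'contact_force': array([ 0.1666059 , -0.24224489,  0.21277973]), 'wrist_torque': array([-0.00106673,  0.05354077,  0.03829399]), 'finger_gap': 1.0004259890189195}
top {'K': array([[433.09975529,   0.        , 316.00951937],
       [  0.        , 433.09975529, 208.02687636],
       [  0.        ,   0.        ,   1.        ]]), 'R': array([[-2.92898672e-02, -9.99570704e-01, -7.15256711e-04],
       [-9.95594272e-01,  2.92370984e-02, -8.90911787e-02],
       [ 8.90738443e-02, -1.89736331e-03, -9.96023218e-01]]), 't': array([0.01329188, 0.5504762 , 1.14812411])}
top pad_a_top 
[... 367 characters left out ...]
  [  0.        ,   0.        ,   1.        ]]), 'R': array([[-0.99633415, -0.08485175,  0.0108829 ],
       [-0.07159011,  0.75736952, -0.64905028],
       [ 0.04683067, -0.64745007, -0.76066767]]), 't': array([0.55303453, 0.08750889, 1.27648388])}
side pad_a_top 0.95 [337.6 204.5  24.5  27.8]
side pad_a_top 0.72 [339.  131.1  19.7  16.4]
side pad_a_top 0.56 [325.9 206.4  65.2  52.3]
side pad_a_top 0.47 [319.2 304.8  68.3  46. ]
side tag_a_top 0.55 [308.9 190.5  11.9  19.8]
side tag_a_top 0.21 [325.8 207.1  66.9  51.8]
side mould_a 0.91 [318.9 305.3  72.   43.8]
side mould_a 0.77 [326.5 207.2  65.7  52.7]
side mould_a 0.65 [329.1 135.8  51.5  41.5]
side mould_a 0.62 [338.1 206.9  23.2  27.3]
```

```bash
python3 - <<'E'
import cv2
a=cv2.imread("pics/top0.png");b=cv2.imread("pics/side0.png")
cv2.imwrite("pics/topc.png",cv2.resize(a[160:290,170:490],None,fx=2.5,fy=2.5,interpolation=cv2.INTER_CUBIC))
cv2.imwrite("pics/sidec.png",cv2.resize(b[90:340,230:430],None,fx=2.4,fy=2.4,interpolation=cv2.INTER_CUBIC))
E
```

```text
(no output)
```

View pics/top0.png

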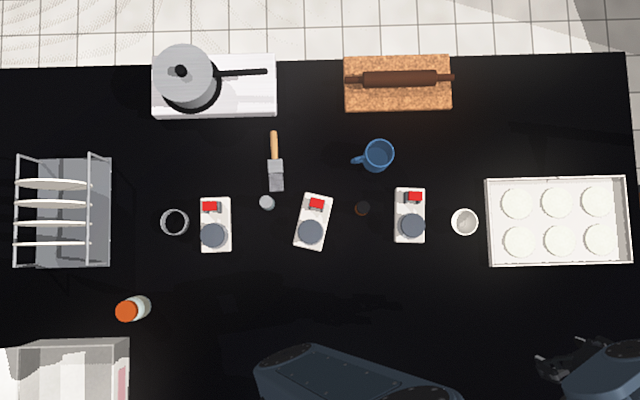

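View pics/topc.png

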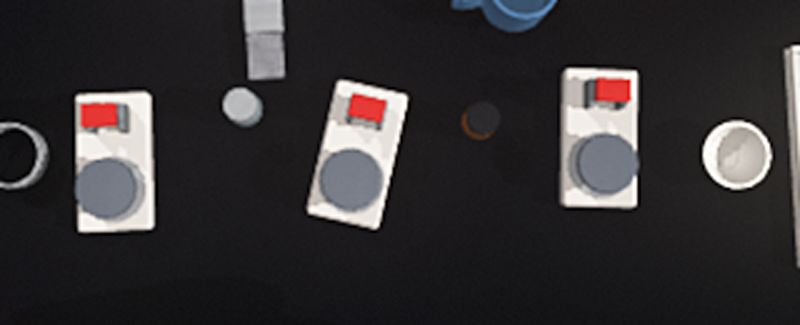

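View pics/sidec.png

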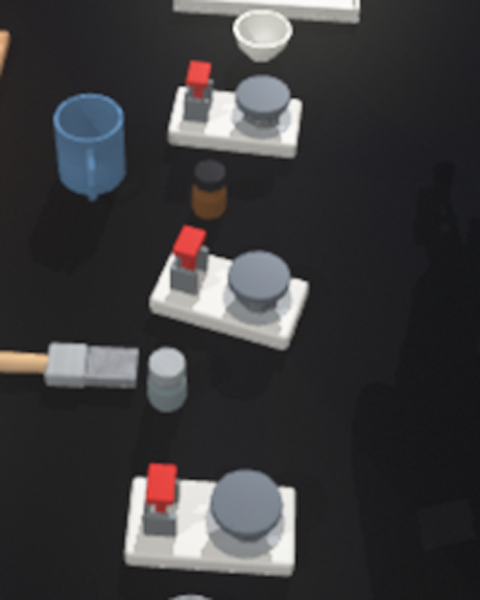

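The top view shows moulds at about (215,224), (312,221) and (410,215), with the pads on the robot's side and the red tags away from it. The shakers stand between the moulds, the cutter at far left and the ramekin at far right. Next I segment the pads and tags and compute their positions.

```bash
cat > h.py <<'E'
import numpy as np,cv2
from workcell import manip
def ray(cam,u,v,z):
    c=manip.camera_model(cam) if isinstance(cam,str) else cam
    R,t=c["R"],c["t"]; C=-R.T@t; d=R.T@np.linalg.inv(c["K"])@np.array([u,v,1.])
    return C+d*(z-C[2])/d[2]
E
python3 - <<'E'
from h import *
for cam,roi in(("top",(170,200-30,490,270)),("side",(280,100,390,340))):
    im=cv2.imread(f"pics/{cam}0.png").astype(int);b,g,r=im[...,0],im[...,1],im[...,2]
    red=((r>130)&(g<80)&(b<80)).astype(np.uint8)
    grey=((abs(r-b)<45)&(b-r>5)&(b>70)&(b<140)&(abs(g-r)<25)).astype(np.uint8)
    for nm,m,z,amin in(("tag",red,.085,40),("pad",grey,.062,150)):
        m=m.copy(); k=np.zeros_like(m);k[roi[1]:roi[3],roi[0]:roi[2]]=1;m*=k
        if nm=="pad": m=cv2.morphologyEx(m,cv2.MORPH_OPEN,np.ones((5,5),np.uint8))
        n,l,s,c=cv2.connectedComponentsWithStats(m)
        for i in range(1,n):
            if s[i,4]>amin:
                print(cam,nm,s[i],c[i].round(1),ray(cam,*c[i],z).round(4))
                if nm=="pad":
                    cs,_=cv2.findContours((l==i).astype(np.uint8),0,2); e=cv2.fitEllipse(cv2.convexHull(max(cs,key=len)));print("  ell",np.round(e[0],1),np.round(e[1],1),ray(cam,*e[0],z).round(4))
E
```

```text
top tag [408 192  14   9 116] [414.8 195.8] [ 0.5694 -0.2577  0.085 ]
top tag [309 198  15  11 119] [316.2 202.8] [ 0.5586 -0.0036  0.085 ]
top tag [203 202  14   9 118] [209.2 205.8] [0.5591 0.2713 0.085 ]
top pad [401 214  24  23 438] [412.3 225. ] [ 0.4955 -0.2527  0.062 ]
  ell [412.3 225. ] [23.  23.8] [ 0.4955 -0.2529  0.062 ]
top pad [298 220  23  21 412] [309.3 230.5] [0.489  0.0165 0.062 ]
  ell [309.4 230.8] [22.2 24.3] [0.4881 0.0162 0.062 ]
top pad [200 224  24  23 460] [211.8 234.9] [0.4849 0.2707 0.062 ]
  ell [212.  234.9] [23.5 24.7] [0.4849 0.2704 0.062 ]
side tag [308 115  10  16  76] [311.8 122.1] [ 0.5722 -0.2472  0.085 ]
side tag [302 184  14  18 154] [308.3 191.6] [0.56   0.0026 0.085 ]
side tag [291 283  13  20 208] [296.8 291.7] [0.5598 0.2764 0.085 ]
side pad [291 249  17  12 167] [298.9 254.3] [0.5662 0.1689 0.062 ]
  ell [299.1 253.5] [14.  17.1] [0.5661 0.1667 0.062 ]
```

Request:
{"op": "arm_command", "data": {
  "targets": [
    {"rz": 0.9},
    {"rz": 0.9},
    {"rz": 0.9},
    {"rz": 0.9},
    {"rz": 0.9},
    {"tx": -0.5, "ty": -0.2},
    {"tx": -1, "ty": -0.35},
    {"tx": -1, "ty": -0.35},
    {"tx": -1, "ty": -0.35},
    {"tx": -1, "ty": -0.35},
    {"tx": -1, "ty": -0.35},
    {"tx": -1, "ty": -0.35},
    {"tx": -1, "ty": -0.35},
    {"tx": -1, "ty": -0.35},
    {"tx": -1, "ty": -0.35},
    {"tx": -1, "ty": -0.35},
    {"tx": -1, "ty": -0.35},
    {"tx": -1, "ty": -0.35},
    {"tx": -1, "ty": -0.35},
    {"tx": -1, "ty": -0.35}
  ],
  "jaw": -1
}}

```text
$.targets[0]: bad value
```

Request:
{"op": "arm_command", "data": {
  "targets": [
    {"tx": 0, "ty": 0, "tz": 0, "rx": 0, "ry": 0, "rz": 0.9},
    {"tx": 0, "ty": 0, "tz": 0, "rx": 0, "ry": 0, "rz": 0.9},
    {"tx": 0, "ty": 0, "tz": 0, "rx": 0, "ry": 0, "rz": 0.9},
    {"tx": 0, "ty": 0, "tz": 0, "rx": 0, "ry": 0, "rz": 0.9},
    {"tx": 0, "ty": 0, "tz": 0, "rx": 0, "ry": 0, "rz": 0.9},
    {"tx": -0.5, "ty": -0.2, "tz": 0, "rx": 0, "ry": 0, "rz": 0},
    {"tx": -1, "ty": -0.35, "tz": 0, "rx": 0, "ry": 0, "rz": 0},
    {"tx": -1, "ty": -0.35, "tz": 0, "rx": 0, "ry": 0, "rz": 0},
    {"tx": -1, "ty": -0.35, "tz": 0, "rx": 0, "ry": 0, "rz": 0},
    {"tx": -1, "ty": -0.35, "tz": 0, "rx": 0, "ry": 0, "rz": 0},
    {"tx": -1, "ty": -0.35, "tz": 0, "rx": 0, "ry": 0, "rz": 0},
    {"tx": -1, "ty": -0.35, "tz": 0, "rx": 0, "ry": 0, "rz": 0},
    {"tx": -1, "ty": -0.35, "tz": 0, "rx": 0, "ry": 0, "rz": 0},
    {"tx": -1, "ty": -0.35, "tz": 0, "rx": 0, "ry": 0, "rz": 0},
    {"tx": -1, "ty": -0.35, "tz": 0, "rx": 0, "ry": 0, "rz": 0},
    {"tx": -1, "ty": -0.35, "tz": 0, "rx": 0, "ry": 0, "rz": 0},
    {"tx": -1, "ty": -0.35, "tz": 0, "rx": 0, "ry": 0, "rz": 0},
    {"tx": -1, "ty": -0.35, "tz": 0, "rx": 0, "ry": 0, "rz": 0},
    {"tx": -1, "ty": -0.35, "tz": 0, "rx": 0, "ry": 0, "rz": 0},
    {"tx": -1, "ty": -0.35, "tz": 0, "rx": 0, "ry": 0, "rz": 0}
  ],
  "jaw": -1
}}

```text
time: 2.07
eef_pos: [0.3382, -0.1427, 0.2313]
orientation: [-180.0, -0.0, -89.7]
contact_force: [0.0, -0.5, 0.2]
finger_gap: 0.001
```

Request:
{"op": "arm_command", "data": {
  "targets": [
    {"tx": -1, "ty": -0.35, "tz": 0, "rx": 0, "ry": 0, "rz": 0},
    {"tx": -1, "ty": -0.35, "tz": 0, "rx": 0, "ry": 0, "rz": 0},
    {"tx": -1, "ty": -0.35, "tz": 0, "rx": 0, "ry": 0, "rz": 0},
    {"tx": -1, "ty": -0.35, "tz": 0, "rx": 0, "ry": 0, "rz": 0},
    {"tx": -1, "ty": -0.35, "tz": 0, "rx": 0, "ry": 0, "rz": 0},
    {"tx": -1, "ty": -0.35, "tz": 0, "rx": 0, "ry": 0, "rz": 0},
    {"tx": -1, "ty": -0.35, "tz": 0, "rx": 0, "ry": 0, "rz": 0},
    {"tx": -1, "ty": -0.35, "tz": 0, "rx": 0, "ry": 0, "rz": 0},
    {"tx": -1, "ty": -0.35, "tz": 0, "rx": 0, "ry": 0, "rz": 0},
    {"tx": -1, "ty": -0.35, "tz": 0, "rx": 0, "ry": 0, "rz": 0},
    {"tx": -1, "ty": -0.35, "tz": 0, "rx": 0, "ry": 0, "rz": 0},
    {"tx": -1, "ty": -0.35, "tz": 0, "rx": 0, "ry": 0, "rz": 0},
    {"tx": -1, "ty": -0.35, "tz": 0, "rx": 0, "ry": 0, "rz": 0},
    {"tx": -1, "ty": -0.35, "tz": 0, "rx": 0, "ry": 0, "rz": 0},
    {"tx": -1, "ty": -0.35, "tz": 0.5, "rx": 0, "ry": 0, "rz": 0},
    {"tx": -1, "ty": -0.35, "tz": 0.5, "rx": 0, "ry": 0, "rz": 0},
    {"tx": -0.6, "ty": -0.2, "tz": 0.5, "rx": 0, "ry": 0, "rz": 0},
    {"tx": 0, "ty": 0, "tz": 0.5, "rx": 0, "ry": 0, "rz": 0},
    {"tx": 0, "ty": 0, "tz": 0, "rx": 0, "ry": 0, "rz": 0},
    {"tx": 0, "ty": 0, "tz": 0, "rx": 0, "ry": 0, "rz": 0}
  ]
}}

```text
time: 3.73
eef_pos: [0.4813, 0.2709, 0.1811]
orientation: [179.9, -0.0, -89.7]
contact_force: [-0.4, 0.3, 0.1]
finger_gap: -0.005
```

```bash
python3 - <<'E'
from h import *
o=manip.get_obs();print(o["time"],o["eef_pos"],o["contact_force"],o["finger_gap"])
im=manip.get_image("wrist");cv2.imwrite("pics/w1.png",im[:,:,::-1])
c=manip.camera_model("wrist")
for n,p in(("pad",(.4849,.2705,.062)),("tag",(.5591,.2713,.085))):
    x=c["K"]@(c["R"]@np.array(p)+c["t"]);print(n,x[:2]/x[2])
E
```

```text
3.7333 [0.4812781  0.2708824  0.18108169] [-0.41384542  0.30611165  0.07225147] -0.004521601719035815
pad [319.20726719 188.41228533]
tag [318.69555682 108.19610345]
```

View pics/w1.png

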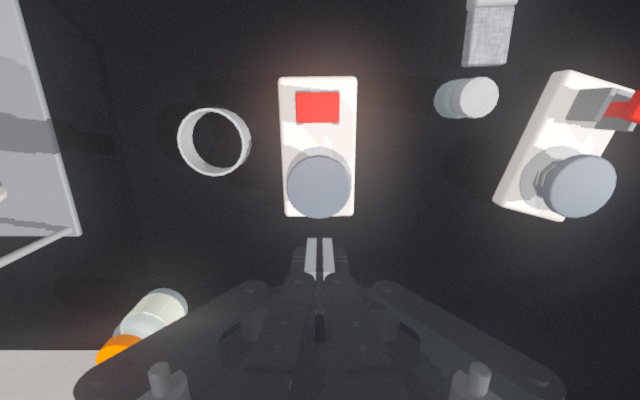

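Wrist view: the pad is at (319,187) and the tag at (317,107). Both are within a few pixels of the prediction, so the positions hold. I descend to just above the left pad.

Request:
{"op": "arm_command", "data": {
  "targets": [
    {"tx": 0, "ty": -0.1, "tz": 0.6, "rx": 0, "ry": 0, "rz": 0},
    {"tx": 0, "ty": 0, "tz": 0.8, "rx": 0, "ry": 0, "rz": 0},
    {"tx": 0, "ty": 0, "tz": 0.8, "rx": 0, "ry": 0, "rz": 0},
    {"tx": 0, "ty": 0, "tz": 0.8, "rx": 0, "ry": 0, "rz": 0},
    {"tx": 0, "ty": 0, "tz": 0.8, "rx": 0, "ry": 0, "rz": 0},
    {"tx": 0, "ty": 0, "tz": 0.4, "rx": 0, "ry": 0, "rz": 0},
    {"tx": 0, "ty": 0, "tz": 0.1, "rx": 0, "ry": 0, "rz": 0},
    {"tx": 0, "ty": 0, "tz": 0, "rx": 0, "ry": 0, "rz": 0},
    {"tx": 0, "ty": 0, "tz": 0, "rx": 0, "ry": 0, "rz": 0}
  ]
}}

```text
time: 4.53
eef_pos: [0.4853, 0.2711, 0.0751]
orientation: [-179.9, 0.0, -89.8]
contact_force: [-0.4, 0.0, -1.0]
finger_gap: 0.001
```

Request:
{"op": "arm_command", "data": {
  "targets": [
    {"tx": 0, "ty": 0, "tz": 0.15, "rx": 0, "ry": 0, "rz": 0},
    {"tx": 0, "ty": 0, "tz": 0.15, "rx": 0, "ry": 0, "rz": 0},
    {"tx": 0, "ty": 0, "tz": 0.1, "rx": 0, "ry": 0, "rz": 0},
    {"tx": 0, "ty": 0, "tz": 0.1, "rx": 0, "ry": 0, "rz": 0},
    {"tx": 0, "ty": 0, "tz": 0.1, "rx": 0, "ry": 0, "rz": 0},
    {"tx": 0, "ty": 0, "tz": 0, "rx": 0, "ry": 0, "rz": 0},
    {"tx": 0, "ty": 0, "tz": 0, "rx": 0, "ry": 0, "rz": 0},
    {"tx": 0, "ty": 0, "tz": 0, "rx": 0, "ry": 0, "rz": 0}
  ]
}}

```text
time: 5.2
eef_pos: [0.4847, 0.2709, 0.0589]
orientation: [180.0, 0.0, -89.8]
contact_force: [-0.5, -0.7, 2.4]
finger_gap: 0.001
```

Request:
{"op": "arm_command", "data": {
  "targets": [
    {"tx": 0, "ty": 0, "tz": 0.1, "rx": 0, "ry": 0, "rz": 0},
    {"tx": 0, "ty": 0, "tz": 0.1, "rx": 0, "ry": 0, "rz": 0},
    {"tx": 0, "ty": 0, "tz": 0.12, "rx": 0, "ry": 0, "rz": 0},
    {"tx": 0, "ty": 0, "tz": 0, "rx": 0, "ry": 0, "rz": 0},
    {"tx": 0, "ty": 0, "tz": 0, "rx": 0, "ry": 0, "rz": 0},
    {"tx": 0, "ty": 0, "tz": 0, "rx": 0, "ry": 0, "rz": 0},
    {"tx": 0, "ty": 0, "tz": 0, "rx": 0, "ry": 0, "rz": 0},
    {"tx": 0, "ty": 0, "tz": 0, "rx": 0, "ry": 0, "rz": 0}
  ]
}}

```text
time: 5.87
eef_pos: [0.4848, 0.2709, 0.0509]
orientation: [-180.0, 0.0, -89.8]
contact_force: [0.2, 0.4, 3.4]
finger_gap: 0.003
```

```bash
python3 - <<'E'
from h import *
for i in range(4):
    o=manip.get_obs();print(o["time"],o["eef_pos"][2],o["contact_force"]); im=manip.get_image("side")
cv2.imwrite("pics/s1.png",cv2.resize(im[180:340,230:430,::-1],None,fx=4,fy=3.7)[:,:800])
E
```

```text
5.8667 0.05091005005405909 [0.22421347 0.37013447 3.44480017]
5.9167 0.050909198854780624 [ 0.48258127 -0.790697    2.28078843]
5.9667 0.05089408460196086 [0.20656878 0.5049757  3.92416011]
6.0167 0.050874477116297875 [0.36520922 1.21345982 2.88836629]
```

View pics/s1.png

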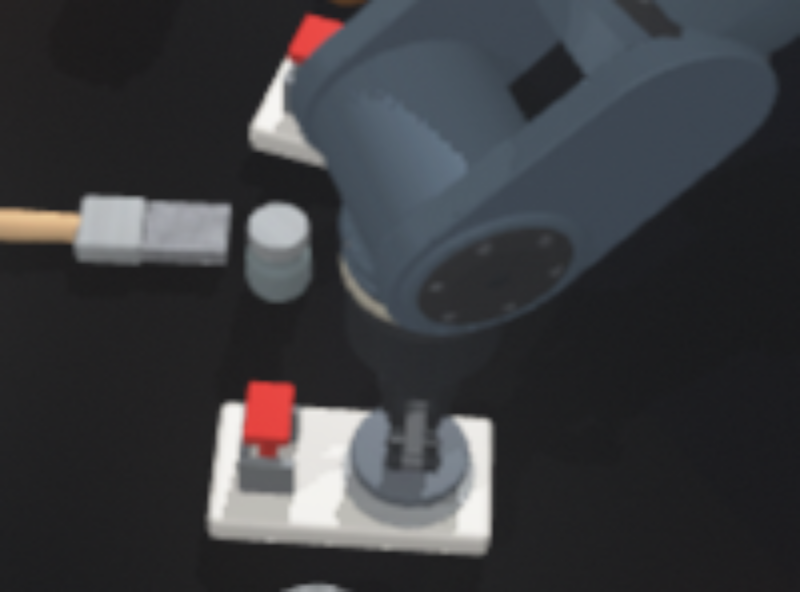

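The side view shows the fingertip on the left pad, pressed down, with the mould unmoved. The mean force at 11 mm is about 3.1 N. I let it up and go to the middle mould.

Request:
{"op": "arm_command", "data": {
  "targets": [
    {"tx": 0, "ty": 0, "tz": -0.3, "rx": 0, "ry": 0, "rz": 0},
    {"tx": 0, "ty": 0, "tz": -0.5, "rx": 0, "ry": 0, "rz": 0},
    {"tx": 0, "ty": 0, "tz": -0.8, "rx": 0, "ry": 0, "rz": 0},
    {"tx": 0, "ty": 0, "tz": -1, "rx": 0, "ry": 0, "rz": 0},
    {"tx": 0.4, "ty": 0, "tz": -0.4, "rx": 0, "ry": 0, "rz": 0},
    {"tx": 1, "ty": -0.1, "tz": 0, "rx": 0, "ry": 0, "rz": 0},
    {"tx": 1, "ty": 0, "tz": 0, "rx": 0, "ry": 0, "rz": 0},
    {"tx": 1, "ty": 0, "tz": 0, "rx": 0, "ry": 0, "rz": 0},
    {"tx": 1, "ty": 0, "tz": 0, "rx": 0, "ry": 0, "rz": 0},
    {"tx": 1, "ty": 0, "tz": 0, "rx": 0, "ry": 0, "rz": 0},
    {"tx": 1, "ty": 0, "tz": 0, "rx": 0, "ry": 0, "rz": 0},
    {"tx": 1, "ty": 0, "tz": 0, "rx": 0, "ry": 0, "rz": 0},
    {"tx": 1, "ty": 0, "tz": 0, "rx": 0, "ry": 0, "rz": 0},
    {"tx": 1, "ty": 0, "tz": 0, "rx": 0, "ry": 0, "rz": 0},
    {"tx": 0.8, "ty": 0, "tz": 0, "rx": 0, "ry": 0, "rz": 0},
    {"tx": 0, "ty": 0, "tz": 0, "rx": 0, "ry": 0, "rz": 0},
    {"tx": 0, "ty": 0, "tz": 0, "rx": 0, "ry": 0, "rz": 0}
  ]
}}

```text
time: 7.48
eef_pos: [0.4876, 0.015, 0.126]
orientation: [180.0, 0.0, -89.9]
contact_force: [0.3, 0.6, -0.2]
finger_gap: -0.001
```

```bash
python3 - <<'E'
from h import *
o=manip.get_obs();print(o["time"],o["eef_pos"],o["contact_force"],o["finger_gap"])
im=manip.get_image("wrist");cv2.imwrite("pics/w2.png",im[:,:,::-1])
c=manip.camera_model("wrist")
for n,p in(("pad",(.488,.0164,.062)),("tag",(.5586,-.0036,.085))):
    x=c["K"]@(c["R"]@np.array(p)+c["t"]);print(n,x[:2]/x[2])
E
```

```text
7.4833 [0.4875774  0.01498045 0.12601031] [ 0.33181764  0.55432593 -0.19835414] -0.001494334351758778
pad [317.9896508  211.13141764]
tag [349.77965068 118.81943615]
```

View pics/w2.png

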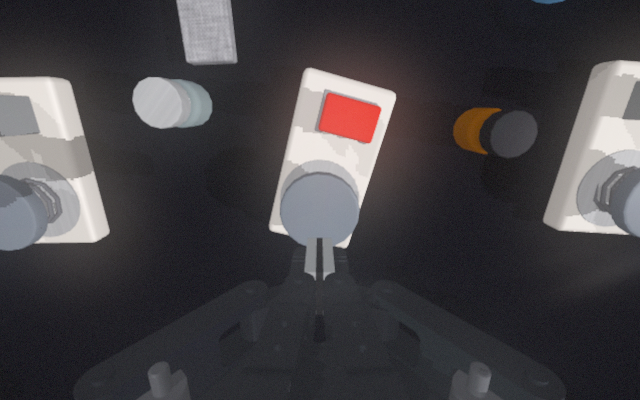

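The middle pad is at (319,209) and its tag at (349,118), both as predicted. I press it to the same depth.

Request:
{"op": "arm_command", "data": {
  "targets": [
    {"tx": 0, "ty": 0, "tz": 0.5, "rx": 0, "ry": 0, "rz": 0},
    {"tx": 0, "ty": 0, "tz": 0.8, "rx": 0, "ry": 0, "rz": 0},
    {"tx": 0, "ty": 0, "tz": 0.6, "rx": 0, "ry": 0, "rz": 0},
    {"tx": 0, "ty": 0, "tz": 0.3, "rx": 0, "ry": 0, "rz": 0},
    {"tx": 0, "ty": 0, "tz": 0.1, "rx": 0, "ry": 0, "rz": 0},
    {"tx": 0, "ty": 0, "tz": 0.1, "rx": 0, "ry": 0, "rz": 0},
    {"tx": 0, "ty": 0, "tz": 0.1, "rx": 0, "ry": 0, "rz": 0},
    {"tx": 0, "ty": 0, "tz": 0.1, "rx": 0, "ry": 0, "rz": 0},
    {"tx": 0, "ty": 0, "tz": 0.1, "rx": 0, "ry": 0, "rz": 0},
    {"tx": 0, "ty": 0, "tz": 0.1, "rx": 0, "ry": 0, "rz": 0},
    {"tx": 0, "ty": 0, "tz": 0.1, "rx": 0, "ry": 0, "rz": 0},
    {"tx": 0, "ty": 0, "tz": 0.1, "rx": 0, "ry": 0, "rz": 0},
    {"tx": 0, "ty": 0, "tz": 0, "rx": 0, "ry": 0, "rz": 0},
    {"tx": 0, "ty": 0, "tz": 0, "rx": 0, "ry": 0, "rz": 0},
    {"tx": 0, "ty": 0, "tz": 0, "rx": 0, "ry": 0, "rz": 0},
    {"tx": 0, "ty": 0, "tz": 0, "rx": 0, "ry": 0, "rz": 0}
  ]
}}

```text
time: 8.87
eef_pos: [0.4884, 0.016, 0.0513]
orientation: [-179.9, 0.0, -89.8]
contact_force: [-1.3, 3.4, 7.9]
finger_gap: -0.001
```

```bash
python3 - <<'E'
from h import *
for i in range(4):
    o=manip.get_obs();print(o["time"],o["eef_pos"],o["contact_force"]); im=manip.get_image("side")
E
```

```text
8.8667 [0.48841034 0.01600051 0.05129531] [-1.32729816  3.41449153  7.86346108]
8.9167 [0.48842974 0.01599082 0.05132721] [-0.44924805  2.42354242  8.47388348]
8.9667 [0.48841488 0.01598948 0.0513179 ] [0.03618335 1.99438323 7.8742247 ]
9.0167 [0.48845988 0.01600074 0.05135302] [-1.63328662  2.57366314  7.94043366]
```

The middle spring reads about 8 N at 10.7 mm, so it is sound. On to the right mould.

Request:
{"op": "arm_command", "data": {
  "targets": [
    {"tx": 0, "ty": 0, "tz": -0.3, "rx": 0, "ry": 0, "rz": 0},
    {"tx": 0, "ty": 0, "tz": -0.5, "rx": 0, "ry": 0, "rz": 0},
    {"tx": 0, "ty": 0, "tz": -0.8, "rx": 0, "ry": 0, "rz": 0},
    {"tx": 0, "ty": 0, "tz": -1, "rx": 0, "ry": 0, "rz": 0},
    {"tx": 0.4, "ty": 0, "tz": -0.4, "rx": 0, "ry": 0, "rz": 0},
    {"tx": 1, "ty": -0.05, "tz": 0, "rx": 0, "ry": 0, "rz": 0},
    {"tx": 1, "ty": -0.05, "tz": 0, "rx": 0, "ry": 0, "rz": 0},
    {"tx": 1, "ty": -0.05, "tz": 0, "rx": 0, "ry": 0, "rz": 0},
    {"tx": 1, "ty": -0.05, "tz": 0, "rx": 0, "ry": 0, "rz": 0},
    {"tx": 1, "ty": -0.05, "tz": 0, "rx": 0, "ry": 0, "rz": 0},
    {"tx": 1, "ty": 0, "tz": 0, "rx": 0, "ry": 0, "rz": 0},
    {"tx": 1, "ty": 0, "tz": 0, "rx": 0, "ry": 0, "rz": 0},
    {"tx": 1, "ty": 0, "tz": 0, "rx": 0, "ry": 0, "rz": 0},
    {"tx": 1, "ty": 0, "tz": 0, "rx": 0, "ry": 0, "rz": 0},
    {"tx": 1, "ty": 0, "tz": 0, "rx": 0, "ry": 0, "rz": 0},
    {"tx": 0.35, "ty": 0, "tz": 0, "rx": 0, "ry": 0, "rz": 0},
    {"tx": 0, "ty": 0, "tz": 0, "rx": 0, "ry": 0, "rz": 0},
    {"tx": 0, "ty": 0, "tz": 0, "rx": 0, "ry": 0, "rz": 0},
    {"tx": 0, "ty": 0, "tz": 0, "rx": 0, "ry": 0, "rz": 0}
  ]
}}

```text
time: 10.65
eef_pos: [0.4948, -0.2518, 0.1255]
orientation: [180.0, 0.0, -89.8]
contact_force: [-0.2, 0.0, 0.5]
finger_gap: 0.003
```

```bash
python3 - <<'E'
from h import *
o=manip.get_obs();print(o["time"],o["eef_pos"],o["contact_force"],o["finger_gap"])
im=manip.get_image("wrist");cv2.imwrite("pics/w3.png",im[:,:,::-1])
c=manip.camera_model("wrist")
for n,p in(("pad",(.4955,-.2528,.062)),("tag",(.5694,-.2577,.085))):
    x=c["K"]@(c["R"]@np.array(p)+c["t"]);print(n,x[:2]/x[2])
E
```

```text
10.65 [ 0.49481848 -0.25181664  0.12551966] [-0.16807188  0.00358725  0.46234626] 0.00299184951617497
pad [320.25305418 211.03562604]
tag [328.93572706 112.98247218]
```

View pics/w3.png

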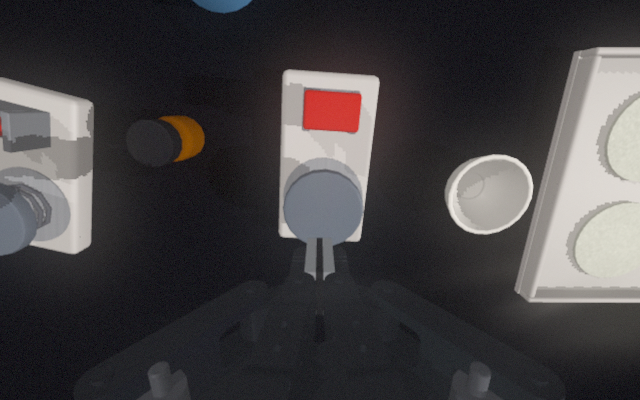

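The right pad is at (322,207) and the tag at (332,111), so I am aligned. I press it.

Request:
{"op": "arm_command", "data": {
  "targets": [
    {"tx": 0, "ty": 0, "tz": 0.5, "rx": 0, "ry": 0, "rz": 0},
    {"tx": 0, "ty": 0, "tz": 0.8, "rx": 0, "ry": 0, "rz": 0},
    {"tx": 0, "ty": 0, "tz": 0.6, "rx": 0, "ry": 0, "rz": 0},
    {"tx": 0, "ty": 0, "tz": 0.3, "rx": 0, "ry": 0, "rz": 0},
    {"tx": 0, "ty": 0, "tz": 0, "rx": 0, "ry": 0, "rz": 0},
    {"tx": 0, "ty": 0, "tz": 0, "rx": 0, "ry": 0, "rz": 0},
    {"tx": 0, "ty": 0, "tz": 0.1, "rx": 0, "ry": 0, "rz": 0},
    {"tx": 0, "ty": 0, "tz": 0.1, "rx": 0, "ry": 0, "rz": 0},
    {"tx": 0, "ty": 0, "tz": 0.1, "rx": 0, "ry": 0, "rz": 0},
    {"tx": 0, "ty": 0, "tz": 0.1, "rx": 0, "ry": 0, "rz": 0},
    {"tx": 0, "ty": 0, "tz": 0.1, "rx": 0, "ry": 0, "rz": 0},
    {"tx": 0, "ty": 0, "tz": 0.1, "rx": 0, "ry": 0, "rz": 0},
    {"tx": 0, "ty": 0, "tz": 0.1, "rx": 0, "ry": 0, "rz": 0},
    {"tx": 0, "ty": 0, "tz": 0.1, "rx": 0, "ry": 0, "rz": 0},
    {"tx": 0, "ty": 0, "tz": 0, "rx": 0, "ry": 0, "rz": 0},
    {"tx": 0, "ty": 0, "tz": 0, "rx": 0, "ry": 0, "rz": 0},
    {"tx": 0, "ty": 0, "tz": 0, "rx": 0, "ry": 0, "rz": 0},
    {"tx": 0, "ty": 0, "tz": 0, "rx": 0, "ry": 0, "rz": 0}
  ]
}}

```text
time: 12.2
eef_pos: [0.4953, -0.253, 0.0514]
orientation: [-180.0, -0.0, -89.8]
contact_force: [-1.9, 0.4, 9.3]
finger_gap: 0.004
```

```bash
python3 - <<'E'
from h import *
for i in range(4):
    o=manip.get_obs();print(o["time"],o["eef_pos"],o["contact_force"]); im=manip.get_image("side")
E
```

```text
12.2 [ 0.49527398 -0.2529875   0.05135949] [-1.91971779  0.36568366  9.33055658]
12.25 [ 0.49528098 -0.25298145  0.05136969] [-1.8691219   2.48100536  9.36082124]
12.3 [ 0.49525999 -0.25298414  0.05136156] [-1.58621738  0.78144723  8.9296182 ]
12.35 [ 0.49527318 -0.25296597  0.05137976] [-2.14165952  0.90164975  9.93435137]
```

The right spring reads about 9.4 N, against about 3.1 N left and about 8 N middle. The left one is the worn one. I lift and go back to the left mould's tag.

Request:
{"op": "arm_command", "data": {
  "targets": [
    {"tx": 0, "ty": 0, "tz": -0.3, "rx": 0, "ry": 0, "rz": 0},
    {"tx": 0, "ty": 0, "tz": -0.5, "rx": 0, "ry": 0, "rz": 0},
    {"tx": 0, "ty": 0, "tz": -0.8, "rx": 0, "ry": 0, "rz": 0},
    {"tx": 0, "ty": 0, "tz": -1, "rx": 0, "ry": 0, "rz": 0},
    {"tx": -0.4, "ty": 0, "tz": -0.8, "rx": 0, "ry": 0, "rz": 0},
    {"tx": -1, "ty": 0, "tz": 0, "rx": 0, "ry": 0, "rz": 0},
    {"tx": -1, "ty": 0, "tz": 0, "rx": 0, "ry": 0, "rz": 0},
    {"tx": -1, "ty": 0, "tz": 0, "rx": 0, "ry": 0, "rz": 0},
    {"tx": -1, "ty": 0, "tz": 0, "rx": 0, "ry": 0, "rz": 0},
    {"tx": -1, "ty": 0, "tz": 0, "rx": 0, "ry": 0, "rz": 0},
    {"tx": -1, "ty": 0, "tz": 0, "rx": 0, "ry": 0, "rz": 0},
    {"tx": -1, "ty": 0, "tz": 0, "rx": 0, "ry": 0, "rz": 0},
    {"tx": -1, "ty": 0, "tz": 0, "rx": 0, "ry": 0, "rz": 0},
    {"tx": -1, "ty": 0, "tz": 0, "rx": 0, "ry": 0, "rz": 0},
    {"tx": -1, "ty": 0, "tz": 0, "rx": 0, "ry": 0, "rz": 0},
    {"tx": -1, "ty": 0, "tz": 0, "rx": 0, "ry": 0, "rz": 0},
    {"tx": -1, "ty": 0, "tz": 0, "rx": 0, "ry": 0, "rz": 0},
    {"tx": -1, "ty": 0, "tz": 0, "rx": 0, "ry": 0, "rz": 0},
    {"tx": -1, "ty": 0, "tz": 0, "rx": 0, "ry": 0, "rz": 0},
    {"tx": -1, "ty": 0, "tz": 0, "rx": 0, "ry": 0, "rz": 0}
  ]
}}

```text
time: 14.07
eef_pos: [0.4936, 0.1334, 0.1361]
orientation: [180.0, -0.0, -89.8]
contact_force: [0.7, -0.1, 0.2]
finger_gap: -0.001
```

Request:
{"op": "arm_command", "data": {
  "targets": [
    {"tx": -1, "ty": -0.4, "tz": 0, "rx": 0, "ry": 0, "rz": 0},
    {"tx": -1, "ty": -0.4, "tz": 0, "rx": 0, "ry": 0, "rz": 0},
    {"tx": -1, "ty": -0.4, "tz": 0, "rx": 0, "ry": 0, "rz": 0},
    {"tx": -1, "ty": -0.4, "tz": 0, "rx": 0, "ry": 0, "rz": 0},
    {"tx": -1, "ty": -0.4, "tz": 0, "rx": 0, "ry": 0, "rz": 0},
    {"tx": -0.6, "ty": -0.4, "tz": 0, "rx": 0, "ry": 0, "rz": 0},
    {"tx": 0, "ty": -0.2, "tz": 0, "rx": 0, "ry": 0, "rz": 0},
    {"tx": 0, "ty": 0, "tz": 0, "rx": 0, "ry": 0, "rz": 0},
    {"tx": 0, "ty": 0, "tz": 0, "rx": 0, "ry": 0, "rz": 0},
    {"tx": 0, "ty": 0, "tz": 0, "rx": 0, "ry": 0, "rz": 0}
  ]
}}

```text
time: 14.9
eef_pos: [0.558, 0.2714, 0.1358]
orientation: [180.0, -0.0, -89.9]
contact_force: [0.6, -0.0, -0.4]
finger_gap: 0.002
```

```bash
python3 - <<'E'
from h import *
o=manip.get_obs();print(o["time"],o["eef_pos"],o["contact_force"],o["finger_gap"])
im=manip.get_image("wrist");cv2.imwrite("pics/w4.png",im[:,:,::-1])
c=manip.camera_model("wrist")
for n,p in(("pad",(.4849,.2705,.062)),("tag",(.5591,.2713,.085))):
    x=c["K"]@(c["R"]@np.array(p)+c["t"]);print(n,x[:2]/x[2])
E
```

```text
14.9 [0.55799501 0.27140101 0.13581947] [ 0.6128073  -0.04449429 -0.39601165] 0.002445425900515548
pad [319.65336008 284.03537064]
tag [318.99146383 216.41719705]
```

View pics/w4.png

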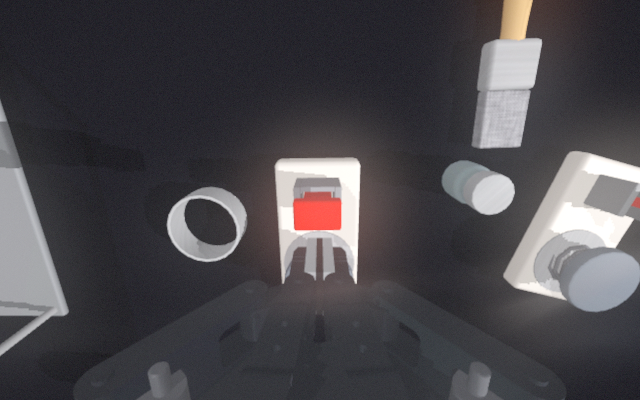

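The left tag shows at about (317,211), 4 px above the prediction, so I add about 2.5 mm in x and press down.

Request:
{"op": "arm_command", "data": {
  "targets": [
    {"tx": 0, "ty": -0.1, "tz": 0.5, "rx": 0, "ry": 0, "rz": 0},
    {"tx": 0, "ty": 0, "tz": 0.7, "rx": 0, "ry": 0, "rz": 0},
    {"tx": 0, "ty": 0, "tz": 0.4, "rx": 0, "ry": 0, "rz": 0},
    {"tx": 0, "ty": 0, "tz": 0.15, "rx": 0, "ry": 0, "rz": 0},
    {"tx": 0, "ty": 0, "tz": 0, "rx": 0, "ry": 0, "rz": 0},
    {"tx": 0, "ty": 0, "tz": 0, "rx": 0, "ry": 0, "rz": 0},
    {"tx": 0, "ty": 0, "tz": 0.1, "rx": 0, "ry": 0, "rz": 0},
    {"tx": 0, "ty": 0, "tz": 0.1, "rx": 0, "ry": 0, "rz": 0},
    {"tx": 0, "ty": 0, "tz": 0.1, "rx": 0, "ry": 0, "rz": 0},
    {"tx": 0, "ty": 0, "tz": 0.1, "rx": 0, "ry": 0, "rz": 0},
    {"tx": 0, "ty": 0, "tz": 0.1, "rx": 0, "ry": 0, "rz": 0},
    {"tx": 0, "ty": 0, "tz": 0.1, "rx": 0, "ry": 0, "rz": 0},
    {"tx": 0, "ty": 0, "tz": 0.1, "rx": 0, "ry": 0, "rz": 0},
    {"tx": 0, "ty": 0, "tz": 0, "rx": 0, "ry": 0, "rz": 0},
    {"tx": 0, "ty": 0, "tz": 0, "rx": 0, "ry": 0, "rz": 0}
  ]
}}

```text
time: 16.2
eef_pos: [0.5607, 0.2723, 0.0742]
orientation: [180.0, -0.0, -89.8]
contact_force: [-0.5, -0.5, -0.1]
finger_gap: -0.002
```

```bash
python3 - <<'E'
from h import *
im=manip.get_image("side");o=manip.get_obs();print(o["time"],o["eef_pos"],o["contact_force"])
cv2.imwrite("pics/s5.png",cv2.resize(im[220:350,240:400,::-1],None,fx=4.5,fy=4.5))
E
```

```text
16.25 [0.56064132 0.27226885 0.07423658] [ 0.58254988  0.59781674 -0.29680326]
```

View pics/s5.png

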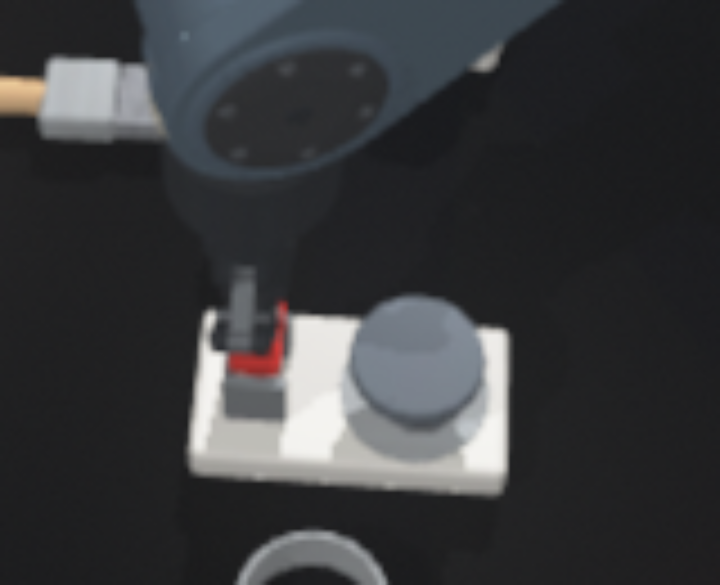

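The fingertip is on the tag and about 11 mm of travel is done, with the mould in place. The tip sits slightly towards the far side of the cap. I continue down in small steps.

Request:
{"op": "arm_command", "data": {
  "targets": [
    {"tx": 0, "ty": 0, "tz": 0.1, "rx": 0, "ry": 0, "rz": 0},
    {"tx": 0, "ty": 0, "tz": 0.1, "rx": 0, "ry": 0, "rz": 0},
    {"tx": 0, "ty": 0, "tz": 0.1, "rx": 0, "ry": 0, "rz": 0},
    {"tx": 0, "ty": 0, "tz": 0, "rx": 0, "ry": 0, "rz": 0},
    {"tx": 0, "ty": 0, "tz": 0, "rx": 0, "ry": 0, "rz": 0},
    {"tx": 0, "ty": 0, "tz": 0, "rx": 0, "ry": 0, "rz": 0}
  ]
}}

```text
time: 16.75
eef_pos: [0.5611, 0.2724, 0.0671]
orientation: [-180.0, 0.0, -89.8]
contact_force: [0.6, -0.1, 3.4]
finger_gap: -0.002
```

Request:
{"op": "arm_command", "data": {
  "targets": [
    {"tx": 0, "ty": 0, "tz": 0.06, "rx": 0, "ry": 0, "rz": 0},
    {"tx": 0, "ty": 0, "tz": 0, "rx": 0, "ry": 0, "rz": 0},
    {"tx": 0, "ty": 0, "tz": 0, "rx": 0, "ry": 0, "rz": 0},
    {"tx": 0, "ty": 0, "tz": 0, "rx": 0, "ry": 0, "rz": 0}
  ]
}}

```text
time: 17.08
eef_pos: [0.5613, 0.2726, 0.0669]
orientation: [-179.9, 0.0, -89.8]
contact_force: [-4.8, -0.7, 15.8]
finger_gap: 0.001
```

The force rose to 15.8 N with almost no further travel, so the tag is at its stop. I lift straight up and back off to look.

Request:
{"op": "arm_command", "data": {
  "targets": [
    {"tx": 0, "ty": 0, "tz": -0.1, "rx": 0, "ry": 0, "rz": 0},
    {"tx": 0, "ty": 0, "tz": -0.3, "rx": 0, "ry": 0, "rz": 0},
    {"tx": 0, "ty": 0, "tz": -0.6, "rx": 0, "ry": 0, "rz": 0},
    {"tx": 0, "ty": 0, "tz": -1, "rx": 0, "ry": 0, "rz": 0},
    {"tx": 0, "ty": 0, "tz": -1, "rx": 0, "ry": 0, "rz": 0},
    {"tx": 0, "ty": 0, "tz": -1, "rx": 0, "ry": 0, "rz": 0},
    {"tx": 0, "ty": 0.5, "tz": -1, "rx": 0, "ry": 0, "rz": 0},
    {"tx": 0, "ty": 1, "tz": -1, "rx": 0, "ry": 0, "rz": 0},
    {"tx": 0, "ty": 1, "tz": 0, "rx": 0, "ry": 0, "rz": 0},
    {"tx": 0, "ty": 1, "tz": 0, "rx": 0, "ry": 0, "rz": 0},
    {"tx": 0, "ty": 1, "tz": 0, "rx": 0, "ry": 0, "rz": 0},
    {"tx": 0, "ty": 1, "tz": 0, "rx": 0, "ry": 0, "rz": 0},
    {"tx": 0, "ty": 0.5, "tz": 0, "rx": 0, "ry": 0, "rz": 0},
    {"tx": 0, "ty": 0, "tz": 0, "rx": 0, "ry": 0, "rz": 0},
    {"tx": 0, "ty": 0, "tz": 0, "rx": 0, "ry": 0, "rz": 0}
  ]
}}

```text
time: 18.33
eef_pos: [0.411, 0.2721, 0.2159]
orientation: [-180.0, 0.0, -89.8]
contact_force: [1.2, -0.9, -0.1]
finger_gap: 0.001
```

```bash
python3 - <<'E'
from h import *
o=manip.get_obs();print(o["time"],o["eef_pos"],o["contact_force"])
S={}
for n in("side","top"):
    S[n]=manip.get_image(n)[:,:,::-1]; cv2.imwrite(f"pics/{n}9.png",S[n])
a=cv2.imread("pics/side0.png")[90:340,230:400];b=S["side"][90:340,230:400]
cv2.imwrite("pics/cmp.png",cv2.resize(np.hstack([a,b]),None,fx=2.3,fy=2.3,interpolation=cv2.INTER_CUBIC))
for cam,roi in(("top",(170,170,490,270)),("side",(280,100,390,340))):
  for nm,im in (("before",cv2.imread(f"pics/{cam}0.png")),("after",S[cam])):
    im=im.astype(int);r,g,bb=im[...,2],im[...,1],im[...,0]
    for t,m in(("red",(r>130)&(g<80)&(bb<80)),("white",(r>150)&(g>150)&(bb>140))):
      m=m.astype(np.uint8);k=np.zeros_like(m);k[roi[1]:roi[3],roi[0]:roi[2]]=1
      nn,l,s,c=cv2.connectedComponentsWithStats(m*k)
      print(cam,nm,t,[(c[i].round(1).tolist(),int(s[i,4])) for i in range(1,nn) if s[i,4]>60])
E
```

```text
18.3333 [0.41100091 0.27207648 0.21593695] [ 1.20353164 -0.88793597 -0.11226812]
top before red [([414.8, 195.8], 116), ([316.2, 202.8], 119), ([209.2, 205.8], 118)]
top before white [([275.7, 179.8], 179), ([488.1, 196.7], 112), ([408.4, 213.1], 895), ([313.8, 219.0], 959), ([218.1, 223.2], 984), ([265.9, 201.5], 130), ([464.3, 221.5], 585)]
top after red [([414.8, 195.8], 115), ([316.2, 202.8], 119), ([210.6, 206.0], 125)]
top after white [([275.7, 179.8], 184), ([488.1, 197.1], 113), ([408.4, 213.0], 901), ([313.9, 219.0], 961), ([217.7, 222.8], 1009), ([265.9, 201.5], 130), ([464.3, 221.5], 586)]
side before red [([311.8, 122.1], 76), ([308.3, 191.6], 154), ([296.8, 291.7], 208)]
side before white [([338.8, 105.5], 273), ([326.6, 142.3], 776), ([323.9, 216.2], 986), ([299.2, 240.7], 135), ([282.6, 241.0], 69), ([315.0, 312.0], 1423)]
side after red [([311.7, 122.0], 74), ([308.3, 191.6], 154), ([296.7, 295.6], 184)]
side after white [([338.8, 105.5], 273), ([323.1, 142.3], 680), ([323.9, 216.2], 986), ([299.2, 240.7], 135), ([282.6, 241.0], 69), ([315.1, 312.1], 1412)]
```

View pics/cmp.png

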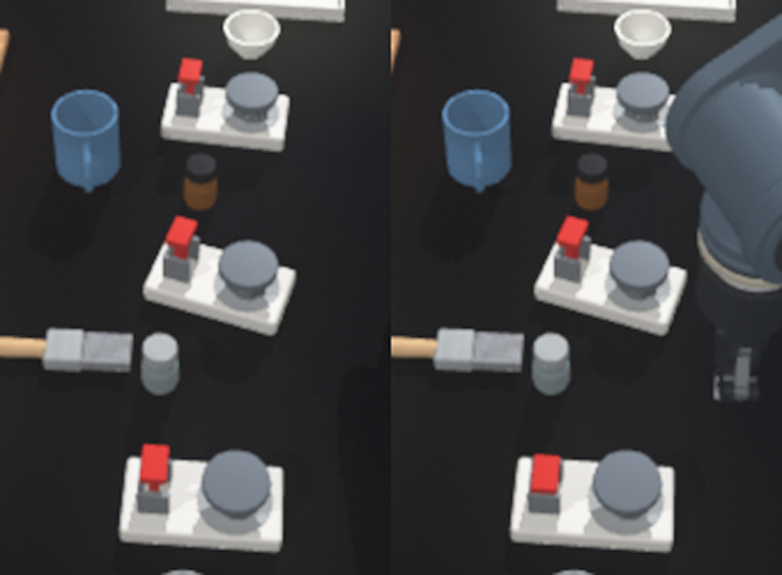

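View pics/top9.png

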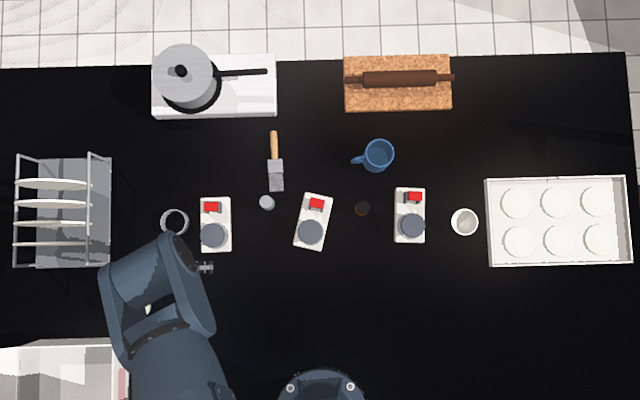

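Only the left tag is down (side view (297,296)). The other two tags and all the bases sit at the same pixels as before, the bystanders look unmoved, and the arm is clear of everything. I hand in.

```bash
python3 -c "
from workcell import manip
print(manip.sign_off())"
```

```text
the job is handed in; nothing more can be done
None
```

I pressed the three pads in order from the robot's left to its right, each about 11 mm with the shut fingertips, and let each one up again. The spring forces at that depth were about 3.1 N (left), 8 N (middle) and 9.4 N (right), so the left mould has the worn spring. I then pushed the left mould's tag down until it hit its stop: the fingertip was at 66.9 mm and the force rose to about 16 N. The job was handed in, at about 18.4 s on the robot's clock.

- **Before/after pictures:** only the left tag is down. The other two tags and all three bases are at the same pixels to within about 0.5 px. The one exception is the right base in the side view, where the arm covers part of it. The bystanders look unmoved and all pads are up.
- **Force noise:** the readings scatter by about 0.6–0.8 N, much less than the gap between the left spring and the other two.
- **Small disagreement:** the wrist camera put the left tag about 3 mm farther out than the top camera did. I moved the fingertip 2.5 mm out to match, and it then pressed a few millimetres towards the far side of the cap. The tag still went fully down.

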